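# Lock the guide strip to the clamping board with a spring T-bolt

### The arm

A 6-joint arm with a two-finger parallel gripper is mounted at the origin on the work surface. World frame = base frame: x ahead of the robot, y to its left, z up, the work surface at z = 0. Lengths are in m, angles in degrees, forces in N, time in s.
With the tool pointing down it reaches from about 0.4 to 0.825 m from the base axis. Payload 7 kg.
Tool frame: the origin (TCP) lies between the finger pads; the fingertips stand 19 mm ahead of it and the grasp point (between the pads) is the TCP; z points along the fingers, y is the line along which they close (so a half turn about z gives the same grasp; the last joint's range is limited). The gripper opens to 88 mm and grips with 3 to 60 N. Pads are 19 mm wide; open, the fingers measure 130 mm over their backs; the gripper's body (78 mm by 193 mm) begins 47 mm behind the grasp point.
Start: joints at [-48.925, 20.546, 0.682, 0, -70.136, -16.507], TCP at [0.281, -0.614, 0.246] pointing down, gripper open.
Joint ranges: [-176.03, 176.03], [-82.01, 121.73], [-58.28, 71.71], [-173.87, 95.51], [-174.79, -0.11], [-173.66, 173.66]. Speed limits (degrees/s): [136.94, 136.94, 172.46, 180, 180, 180].

### API

Orientations are given as [roll, pitch, yaw] about the fixed x, y, z axes, in that order (R = Rz(yaw) Ry(pitch) Rx(roll)).
In Python, from plant import get_obs, snapshot, close_job, spot_in, spot_point gives the robot as it stands.
- The arm moves only by the tool play_rows, never from a script. Its argument "plan" is a list of rows, each a list of 6 numbers: the shift along the tool's x, y, z in cm, then the turn, a rotation vector about the tool's x, y, z in degrees. A call has 1 to 20 rows; each row shifts and turns the commanded pose from where the row before left it, along the tool's axes as they then stand; what a row does not reach is not made up. A row lasts 1/12 s, in which the tool goes at most 41.7 mm and 7.16 degrees, less where a joint would pass 70% of its speed; a pose out of reach is approached as far as the arm can. A call is refused whole if a number of a shift passes 4.17 or a number of a turn 7.16, either way. A call with a gripper value outside its range is refused whole. "grip" is the finger opening in cm, from 0 to 8.76, set as the call begins (left out, the last holds). The fingers move at their own pace and stop on an object; the grip force is fixed at half the most. Time passes only in rows, so rows that do not move let the fingers close. It gives the time, the measured TCP pose, the force, the opening and the grip force at its end, in the units of the state.
- get_obs(): the state, without advancing time (a new reading comes with each control period).
- snapshot(name): name is "side" or "top" or "wrist"; returns a dict with "frame" (400x640x3 uint8, red, green, blue), "fx", "fy", "cx", "cy" (pixels), "position" and "attitude" of the camera in the world. Camera axes: x right, y down, z forward; pixel columns grow to the right and rows downward; lengths in m; the calibration is good to about 2 mm. The wrist camera is an equidistant fisheye: a pixel r from the principal point sees the ray r / f radians off the axis. A picture is of the moment at which its call begins. There is no depth.
- close_job(): hands the job in; it is judged then, once.
Trained networks look in the newest picture that a camera, given by its name, has taken for a name from the list of things; names that differ only in an ending like _2 or _b are one class to them, and where a whole thing is asked for, a point or a joint stands for the part that bears it (a point fixed in the world has none). Each returns a list of dicts, best first, with "score" (0 to 1); they miss things now and then, are a little off and sometimes report something else, mostly with a low value. They report only what shows in the picture. A call takes as long as a camera call. They do not tell look-alikes from the thing itself.
- spot_in(camera, thing): "position" ([x, y, z] in m, in world coordinates, good to about 4 mm: the middle of the surface that is visible of it).
- spot_point(camera, thing): "position" ([x, y, z] in m, in world coordinates, good to about 4 mm: a listed point, or the origin of a listed thing).
The state is a dict: "clock": time; "joint_pos": joint angles; "qvel": joint speeds; "tau": joint torques, N m; "tool_pos": TCP position; "orientation": TCP orientation; "force": force on the tool from outside, world axes, zero at the start; "moment": the same for the moment, N m; "opening": finger opening in m; "gripper_force": force on a finger pad.
Only numpy, scipy, OpenCV 4.12 (cv2) and the standard library are available. Lean on these libraries where they do the work, as an engineer would, in place of code of your own. Each camera call takes 0.05 s, during which the arm holds its last target. There are 200 camera calls.

### The job

Push the slotted guide strip on the clamping board up against the hardwood rail until it touches along its whole length (it takes a push near each end). Then take the smaller T-bolt from the rack, feel its head down through the strip's slot and the slot of the lock shoe in the track below, press it down against its spring, turn it a quarter turn clockwise and let it rise until it seats, so that it stays locked and the strip stays tight against the rail. Leave the other bolt and the other tools where they are.

Things in the scene. Friction and masses are not known exactly. Their poses are not given: they have to be found in the camera images.
- board: Clamping board, fixed on the bench: plywood, 200 mm (x) by 300 mm (y), its top face 36 mm above the bench. Origin: centre of its underside; z up; x points from its near edge towards the rail, y along the rail. An aluminium T-track is let into it along y, and a dark hardwood rail is screwed on along its far side.
- rail_face (a point): Middle of the rail's contact face, at board x = +60, y = 0, 45 mm above the bench (half-way up a strip lying on the board). The face is the plane x = +60 mm, 300 mm long; the rail is 25 mm thick behind it and its top is 60 mm above the bench. Axes as the board's.
- track_mid (a point): Middle of the track's mouth at the board's top: board x = +30, y = 0, 36 mm above the bench; axes as the board's. The mouth is 24 mm wide (x = +18 to +42 mm) and runs the board's whole length in y.
- shoe_level (a point): Fixed point of the board, 4 mm under track_mid, level with the top of the steel lock shoe sliding in the track. The shoe, 90 mm long, has a through slot 52 mm long (y), 18 mm wide (x), on the track's centre line. Where it stands is NOT reported: the slot's middle is within 12 mm in y of this point, either way. It stays put unless pushed with some 8 N.
- lock_level (a point): Fixed point of the board at x = +30, y = 0, 20 mm above the bench: the height of the bolt's foot once locked. The track is hollow under the shoe, down to 8 mm. The head turns only with its foot 17 mm or less above the bench (press to 12 to 15 mm), clockwise from above; lugs stop it after a quarter turn. Let up, it rises into an 18 mm wide cross groove (along x), which keeps it from turning back.
- strip_mid (a point): Centre (half-way up) of the loose hardwood guide strip lying flat on the board: 240 mm long (its y), 60 mm wide (its x), 18 mm thick, about 200 g. A through slot 110 mm long (y) and 24 mm wide (x) lies at its centre. Its +x edge goes against the rail; its slot is then over the track's mouth.
- strip_left (a point): Left end (+y) of the strip's rail-side edge, half-way up: 30 mm in x and 120 mm in y from the strip's centre.
- strip_right (a point): Right end (-y) of the strip's rail-side edge, half-way up: 30 mm in x and -120 mm in y from the strip's centre.
- tbolt_grip (a point): Centre of the dark wooden bar handle of the smaller T-bolt: 70 mm long (its x), 20 mm thick (its y), 38 mm tall, its centre 73 mm above the bolt's foot; z is the bolt's axis, up. The bolt, about 210 g, hangs upright by its collar in either of the two slots (90 mm apart) of the wooden bolt rack, whose top is 62 mm above the bench; it lifts straight out.
- tbolt_shank (a point): Point on the bolt's axis, 28 mm above its foot, where the underside of its spring collar is at rest. The collar, steel, 36 mm in diameter, 10 mm tall, is pushed up the shank as the bolt is pressed down on the strip: up to 16 mm, with 4 N to start and 0.9 N more per mm. Locked, it is pushed up 6 mm and bears on the strip.
- tbolt_foot (a point): Bottom of the smaller T-bolt, on its axis: the underside of its steel T-head. The head is 46 mm long (its x, parallel to the handle), 14 mm wide (10 mm in its lowest 3 mm) and 9 mm tall; the shank above it is 14 mm in diameter. It passes the slots with its length along the board's y; locked, head and handle lie along the board's x.
- bigbolt_grip (a point): Centre of the handle of the larger T-bolt in the rack's other slot (which slot is which varies): alike, but its handle is 100 mm long and 50 mm tall and its head 60 mm long, too large for this shoe. It stays in the rack.
- plane: Bystander: steel bench plane, 200 mm long (x), 50 mm wide, 85 mm tall. Origin under its centre.
- mallet: Bystander: wooden mallet lying down, 270 mm long (x), head 120 mm wide and 75 mm tall. Origin on the bench, in the handle 100 mm from the head's middle.
- square: Bystander: steel combination square lying flat, blade 200 mm (x), stock 110 mm (y), 19 mm tall. Origin on the bench near its middle.
- gauge: Bystander: wooden marking gauge, stem 200 mm (x), fence 56 mm square, 68 mm tall. Origin under its middle.
- glue: Bystander: white glue bottle, 60 mm in diameter, 170 mm tall. Origin under its centre.
- offcut: Bystander: wood offcut 110 x 50 x 40 mm. Origin under its centre.
Mind the look-alikes: they are no part of the job. What is shaped like the part that bears tbolt_grip but red or turquoise is not meant.

How it is judged (in metres and radians):
On the way, in this order (a step that is already met when the one before it is completed fails the run):
1. the strip lies against the rail at both ends (within 2.5 mm) (x of each of strip_left, strip_right in the frame of board above 0.0575 m), for 0.2 s.
2. the bolt's head has gone down through the strip and into the shoe's slot, upright (x of tbolt_foot in the frame of board between 0.025 and 0.035 m and y of tbolt_foot in the frame of board between -0.05 and 0.05 m and z of tbolt_foot in the frame of board below 0.0275 m and angle between tbolt_foot's own z axis and vertical below 0.1 rad), for 0.1 s.
At the end, for the whole second after the job is handed in: Both ends of the strip's rail-side edge are within 2.5 mm of the rail; the smaller T-bolt stands upright (within 0.08 rad) on the track's centre line (within 5 mm), its head across the track (within 0.16 rad of the board's x) and risen into the shoe's groove: its foot 18 to 22 mm above the bench (all of step 1 and x of tbolt_foot in the frame of board between 0.025 and 0.035 m and y of tbolt_foot in the frame of board between -0.05 and 0.05 m and z of tbolt_foot in the frame of board between 0.018 and 0.022 m and angle between the x axis of tbolt_foot and the x axis of board, either way round below 0.16 rad and angle between tbolt_foot's own z axis and vertical below 0.08 rad); the robot touches nothing.
It fails at once if another tool (the larger bolt, plane, mallet, square, gauge, glue bottle or offcut) is shifted more than 15 mm (distance of any of bigbolt_grip, plane, mallet, square, gauge, glue, offcut from where it was at the start of the episode above 0.015 m).
It also fails if it takes over 67 s, if anything falls off the work surface, if the arm or the gripper's body presses on something with over 40 N, if the wrist force passes 120 N, or if a joint passes its speed limit or range.

## Working session

There is one attempt and no reset: what is moved stays moved. The work goes in short steps, Python scripts to look and compute and a tool call to move; the robot and the scene stay as the last step left them, time stands still between calls to the robot, and variables do not carry over. Pictures are saved under pics/ and viewed, at most 10 in all, crops included, and the job is handed in when it is done.

Besides the shell and the picture viewer there is one more tool, called after ">>>" as name(argument=value, ...) on one line, values as JSON. play_rows: Moves the arm, as the interface text tells. Its arguments: {"type":"object","properties":{"plan":{"type":"array","items":{"type":"array","items":{"type":"number"}}},"grip":{"type":"number"}},"required":["plan"]}

```bash
mkdir -p pics; python3 - <<'E'
from plant import *
import cv2,numpy as np
o=get_obs();print(o['tool_pos'],o['orientation'])
for c in('top','side'):
    s=snapshot(c);cv2.imwrite(f'pics/{c}0.png',s['frame'][:,:,::-1])
    print(c,s['fx'],s['cx'],s['cy'],np.round(s['position'],3),np.round(s['attitude'],3).tolist())
    for t in['board','rail_face','track_mid','strip_mid','strip_left','strip_right','tbolt_grip','tbolt_foot','bigbolt_grip','plane','mallet','square','gauge','glue','offcut']:
        print(t,[(np.round(d['position'],3).tolist(),round(d['score'],2)) for d in spot_point(c,t)[:3]])
E
```

```text
[ 0.28045942 -0.61346125  0.24460005] [ 1.79902049e+02 -7.44179988e-03 -1.55437299e+02]
top 463.8568224355677 322.70498884036516 206.59786104726945 [ 0.432 -0.016  1.429] [-174.105, -0.495, -89.422]
board [([0.504, 0.062, 0.003], 0.93)]
rail_face [([0.572, 0.056, 0.047], 0.91)]
track_mid [([0.534, 0.056, 0.032], 0.61), ([0.548, 0.169, 0.043], 0.27)]
strip_mid [([0.507, 0.046, 0.045], 0.84)]
strip_left [([0.549, 0.167, 0.042], 0.73)]
strip_right [([0.528, -0.071, 0.046], 0.83)]
tbolt_grip [([0.516, -0.189, 0.074], 0.71), ([0.584, -0.322, 0.105], 0.66), ([0.736, -0.373, 0.069], 0.64)]
tbolt_foot [([0.584, -0.316, 0.031], 0.72), ([0.732, -0.372, 0.002], 0.6), ([0.697, -0.271, -0.0], 0.56)]
bigbolt_grip [([0.489, -0.328, 0.113], 0.65)]
plane [([0.757, 0.222, 0.004], 0.56)]
mallet [([0.416, 0.425, 0.001], 0.85)]
square [([0.536, 0.061, 0.018], 0.68), ([0.593, -0.473, -0.003], 0.6)]
gauge [([0.603, 0.404, -0.008], 0.96)]
glue [([0.758, -0.006, -0.002], 0.88)]
offcut [([0.714, -0.14, -0.001], 0.98), ([0.415, 0.422, -0.002], 0.65)]
side 508.2441707285705 325.17543256817777 200.75068094065168
[... 313 characters left out ...]
]
strip_right [([0.525, -0.072, 0.044], 0.79)]
tbolt_grip [([0.735, -0.375, 0.073], 0.77), ([0.701, -0.272, 0.073], 0.56), ([0.585, -0.321, 0.108], 0.55)]
tbolt_foot [([0.736, -0.373, -0.0], 0.74), ([0.583, -0.318, 0.036], 0.73), ([0.7, -0.269, -0.002], 0.66)]
bigbolt_grip [([0.494, -0.328, 0.115], 0.55), ([0.547, 0.165, 0.047], 0.5)]
plane [([0.762, 0.217, -0.002], 0.59), ([0.712, -0.141, -0.002], 0.42)]
mallet [([0.413, 0.427, -0.001], 0.66)]
square [([0.598, -0.469, -0.004], 0.62), ([0.601, 0.408, -0.004], 0.51), ([0.494, -0.33, 0.116], 0.39)]
gauge [([0.598, 0.406, -0.005], 0.8), ([0.495, -0.33, 0.115], 0.27)]
glue [([0.757, -0.006, 0.001], 0.68)]
offcut [([0.713, -0.142, -0.002], 0.77)]
```

View pics/top0.png

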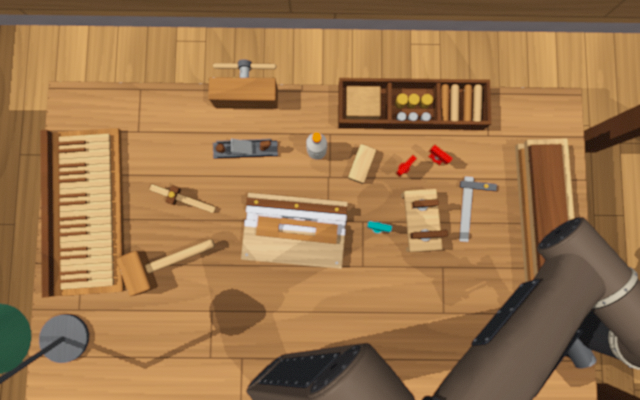

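View pics/side0.png

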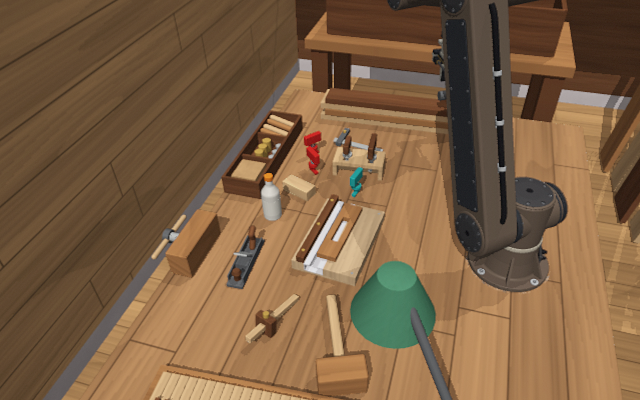

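The top view shows the board at (297,230) with its strip turned. The rack is at (425,220): the small bolt is at its far slot (425,204) and the big one at its near slot (428,235). The red and turquoise look-alikes are apart from these. I'll turn the tool to about -95° yaw and go over the board.

>>> play_rows(plan=[[0, 0, 0, 0, 0, -6.7], [0, 0, 0, 0, 0, -6.7], [0, 0, 0, 0, 0, -6.7], [0, 0, 0, 0, 0, -6.7], [0, 0, 0, 0, 0, -6.7], [0, 0, 0, 0, 0, -6.7], [0, 0, 0, 0, 0, -6.7], [0, 0, 0, 0, 0, -6.7], [0, 0, 0, 0, 0, -6.7], [0, 0, 0, 0, 0, 0]], grip=0)

```text
clock: 2.43
tool_pos: [0.2806, -0.6139, 0.2455]
orientation: [180.0, 0.0, -94.8]
force: [-0.2, -0.4, 0.3]
opening: 0.0263
gripper_force: 0.0
```

>>> play_rows(plan=[[-3.8, -0.7, 0, 0, 0, 0], [-3.8, -0.7, 0, 0, 0, 0], [-3.8, -0.7, 0, 0, 0, 0], [-3.8, -0.7, 0, 0, 0, 0], [-3.8, -0.7, 0, 0, 0, 0], [-3.8, -0.7, 0, 0, 0, 0], [-3.8, -0.7, 0, 0, 0, 0], [-3.8, -0.7, 0, 0, 0, 0], [-3.8, -0.7, 0, 0, 0, 0], [-3.8, -0.7, 0, 0, 0, 0], [-3.8, -0.7, 0, 0, 0, 0], [-3.8, -0.7, 0, 0, 0, 0], [-3.8, -0.7, 0, 0, 0, 0], [-3.8, -0.7, 0, 0, 0, 0], [-3.8, -0.7, 0, 0, 0, 0], [-3.8, -0.7, 0, 0, 0, 0], [-3.8, -0.7, 0, 0, 0, 0], [-3.8, -0.7, 0, 0, 0, 0], [0, 0, 0, 0, 0, 0], [0, 0, 0, 0, 0, 0]])

```text
clock: 4.1
tool_pos: [0.4676, 0.0579, 0.2454]
orientation: [180.0, -0.0, -95.2]
force: [-0.3, -0.8, -0.1]
opening: 0.0003
gripper_force: 0.0
```

```bash
cat > h.py <<'E'
from plant import *
import cv2,numpy as np
from scipy.spatial.transform import Rotation as Ro
def shot(c,f):
    s=snapshot(c);cv2.imwrite(f'pics/{f}.png',s['frame'][:,:,::-1]);return s
def ray(s,u,v):
    x=(u-s['cx'])/s['fx'];y=(v-s['cy'])/s['fy']
    t=np.hypot(x,y);return np.array([x/t*np.sin(t),y/t*np.sin(t),np.cos(t)])
def pix2w(s,u,v,z):  # wrist fisheye pixel -> plane z
    d=Ro.from_euler('xyz',s['attitude'],degrees=True).apply(ray(s,u,v));p=np.array(s['position'])
    return p+d*(z-p[2])/d[2]
def w2pix(s,P):
    c=Ro.from_euler('xyz',s['attitude'],degrees=True).inv().apply(np.array(P)-s['position'])
    r=np.hypot(c[0],c[1]);t=np.arctan2(r,c[2])
    return s['cx']+s['fx']*t*c[0]/r, s['cy']+s['fy']*t*c[1]/r
def top_ortho(s,o,yaw,z,x0,x1,y0,y1,k=2000):
    # rectified picture of plane z in frame (o,yaw): rows -> -x, cols -> -y ; k px per m
    H,W=int((x1-x0)*k),int((y1-y0)*k)
    v,u=np.mgrid[0:H,0:W];bx=x1-v/k;by=y1-u/k
    c,sn=np.cos(np.radians(yaw)),np.sin(np.radians(yaw))
    P=np.stack([o[0]+c*bx-sn*by,o[1]+sn*bx+c*by,np.full(bx.shape,z)],-1)-s['position']
    C=Ro.from_euler('xyz',s['attitude'],degrees=True).inv().apply(P.reshape(-1,3)).reshape(P.shape)
    r=np.hypot(C[...,0],C[...,1])+1e-9;t=np.arctan2(r,C[...,2])
    mu=(s['cx']+s['fx']*t*C[...,0]/r).astype(np.float32);mv=(s['cy']+s['fy']*t*C[...,1]/r).astype(np.float32)
    return cv2.remap(s['frame'][:,:,::-1].copy(),mu,mv,cv2.INTER_LINEAR)
E
python3 - <<'E'
from h import *
o=get_obs();print(o['clock'],o['tool_pos'],o['orientation'],o['joint_pos'])
s=shot('wrist','w1');print(s['fx'],s['cx'],s['cy'],s['position'],s['attitude'])
for t in['board','rail_face','track_mid','strip_mid','strip_left','strip_right']:
    print(t,[(np.round(d['position'],4).tolist(),round(d['score'],2)) for d in spot_point('wrist',t)[:2]])
im=top_ortho(s,(.506,.06),-5,.054,-.12,.12,-.18,.18)
for i in range(0,im.shape[1],100): cv2.line(im,(i,0),(i,5),(0,255,0),1)
cv2.imwrite('pics/o1.png',im)
E
```

```text
4.1 [0.46757031 0.05793307 0.24542942] [ 1.79985966e+02 -9.98923262e-03 -9.51544169e+01] [ 3.10852246e+01  9.75641544e-01 -2.40128701e+01 -2.64420629e-04
 -6.50287130e+01 -3.62395311e+01]
309.70691628693146 320.96563208085905 198.7623869744326 [ 0.46175146 -0.00994579  0.38489189] [1.65411723e+02 2.17065970e-02 1.74835269e+02]
board [([0.5063, 0.0592, 0.0011], 0.88)]
rail_face [([0.5646, 0.0561, 0.0439], 0.61)]
track_mid [([0.5344, 0.0573, 0.0336], 0.62)]
strip_mid [([0.5085, 0.0537, 0.0476], 0.63)]
strip_left [([0.5372, 0.0539, 0.0272], 0.62)]
strip_right [([0.5247, -0.0731, 0.0459], 0.61), ([0.759, -0.0039, 0.0039], 0.52)]
```

View pics/o1.png

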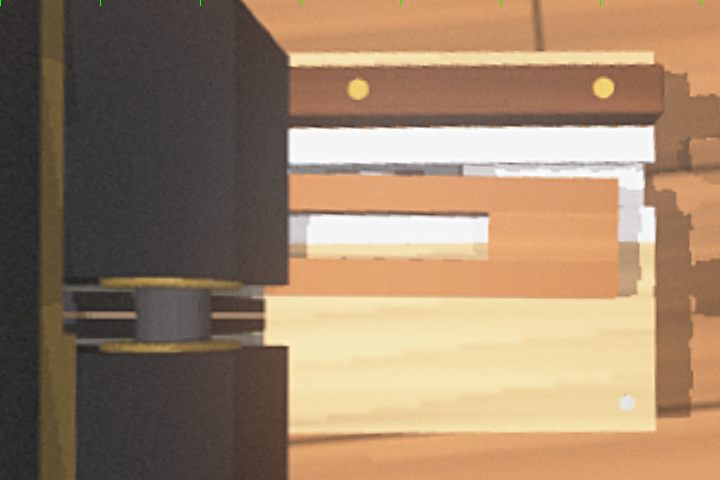

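The rectified view shows the board square to yaw -5°, so its origin is at about (0.5065, 0.059). The strip's near edge is at row 297, about 28 mm short of its place. Next I push at the middle, then at each end.

>>> play_rows(plan=[[0.4, 2.3, 3.0, 0, 0, 0], [0, 0, 4.0, 0, 0, 0], [0, 0, 4.0, 0, 0, 0], [0, 0, 4.0, 0, 0, 0], [0, 0, 3.4, 0, 0, 0], [0, 0, 0, 0, 0, 0], [0, -0.6, 0, 0, 0, 0], [0, -0.6, 0, 0, 0, 0], [0, -0.6, 0, 0, 0, 0], [0, -0.6, 0, 0, 0, 0], [0, -0.6, 0, 0, 0, 0], [0, -0.6, 0, 0, 0, 0], [0, 0, 0, 0, 0, 0], [0, 0, 0, 0, 0, 0]])

```text
clock: 5.62
tool_pos: [0.4804, 0.051, 0.0618]
orientation: [-180.0, 0.0, -95.2]
force: [-0.3, 0.3, -1.2]
opening: -0.0005
gripper_force: 0.0
```

>>> play_rows(plan=[[0, 1.2, 0, 0, 0, 0], [3, 0, 0, 0, 0, 0], [3, 0, 0, 0, 0, 0], [3, 0, 0, 0, 0, 0], [0, -0.6, 0, 0, 0, 0], [0, -0.5, 0, 0, 0, 0], [0, -0.2, 0, 0, 0, 0], [0, -0.2, 0, 0, 0, 0], [0, -0.2, 0, 0, 0, 0], [0, 0, 0, 0, 0, 0], [0, 0, 0, 0, 0, 0]])

```text
clock: 6.53
tool_pos: [0.477, -0.0386, 0.0615]
orientation: [-180.0, 0.0, -95.1]
force: [-0.4, 0.4, 1.0]
opening: 0.0002
gripper_force: 0.0
```

>>> play_rows(plan=[[0, -0.15, 0, 0, 0, 0], [0, -0.15, 0, 0, 0, 0], [0, 0, 0, 0, 0, 0]])

```text
clock: 6.78
tool_pos: [0.4801, -0.0392, 0.0616]
orientation: [-180.0, 0.0, -95.1]
force: [1.0, 0.6, 0.2]
opening: 0.0006
gripper_force: 0.1
```

>>> play_rows(plan=[[0, -0.15, 0, 0, 0, 0], [0, -0.15, 0, 0, 0, 0], [0, 0, 0, 0, 0, 0]])

```text
clock: 7.03
tool_pos: [0.4811, -0.0399, 0.0611]
orientation: [179.8, -0.0, -95.2]
force: [-6.3, 2.8, 3.2]
opening: 0.0008
gripper_force: 3.0
```

```bash
python3 - <<'E'
from h import *
o=get_obs();print(o['clock'],o['tool_pos'],o['force'])
s=shot('wrist','w2')
im=top_ortho(s,(.5065,.059),-5,.054,-.12,.12,-.18,.18)
cv2.imwrite('pics/o2.png',im)
E
```

```text
7.0333 [ 0.48113371 -0.03989925  0.06110097] [-6.31369693  2.7830202   3.15455846]
```

View pics/o2.png

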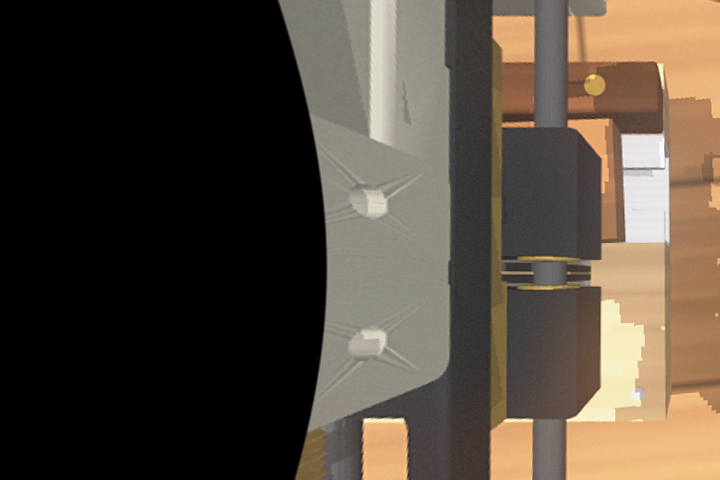

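The right end is against the rail: its face meets the rail at row 130 and the force is 7 N. Now the left end.

>>> play_rows(plan=[[0, 2.5, 0, 0, 0, 0], [-3.8, 0, 0, 0, 0, 0], [-3.8, 0, 0, 0, 0, 0], [-3.8, 0, 0, 0, 0, 0], [-3.8, 0, 0, 0, 0, 0], [-3.8, 0, 0, 0, 0, 0], [0, -0.7, 0, 0, 0, 0], [0, -0.7, 0, 0, 0, 0], [0, -0.5, 0, 0, 0, 0], [0, -0.2, 0, 0, 0, 0], [0, -0.2, 0, 0, 0, 0], [0, 0, 0, 0, 0, 0]])

```text
clock: 8.08
tool_pos: [0.4974, 0.1482, 0.0613]
orientation: [179.9, -0.0, -95.3]
force: [-1.1, -1.4, -0.9]
opening: 0.0005
gripper_force: 0.6
```

>>> play_rows(plan=[[0, -0.15, 0, 0, 0, 0], [0, -0.15, 0, 0, 0, 0], [0, 0, 0, 0, 0, 0]])

```text
clock: 8.33
tool_pos: [0.4976, 0.1479, 0.061]
orientation: [179.7, -0.1, -95.3]
force: [-13.7, 3.4, 8.3]
opening: 0.0005
gripper_force: 7.2
```

Both ends touch with the tool at the same board x. I'll back off, rise and look down into the slot.

>>> play_rows(plan=[[0, 2.0, 0, 0, 0, 0], [0, 0, -3, 0, 0, 0], [0, 0, -4, 0, 0, 0], [0, -0.5, -4, 0, 0, 0], [0, -1.0, -4, 0, 0, 0], [0, -1.5, -1, 0, 0, 0], [0, 0, 0, 0, 0, 0], [0, 0, 0, 0, 0, 0]])

```text
clock: 9.0
tool_pos: [0.5113, 0.1481, 0.2225]
orientation: [-179.9, 0.1, -95.2]
force: [0.0, -0.8, -0.8]
opening: 0.0006
gripper_force: 0.0
```

```bash
python3 - <<'E'
from h import *
o=get_obs();print(o['clock'],o['tool_pos'],o['orientation'])
s=shot('wrist','w3');print(s['position'])
for t in['board','rail_face','track_mid','strip_mid','strip_left','strip_right']:
    print(t,[(np.round(d['position'],4).tolist(),round(d['score'],2)) for d in spot_point('wrist',t)[:2]])
a=top_ortho(s,(.5065,.059),-5,.054,-.12,.11,-.16,.12,2500)
b=cv2.resize(top_ortho(s,(.5065,.059),-5,.032,0,.06,-.07,.07,5000),(700,300))
im=np.zeros((575+0,700,3),np.uint8);im[:]=a[:575,:700]
im[:]=a;im=np.vstack([im[60:330],b]);print(im.shape)
cv2.imwrite('pics/o3.png',im)
E
```

```text
9.0 [0.51134032 0.14811858 0.22248391] [-1.79901647e+02  9.64421121e-02 -9.52296341e+01]
[0.50514355 0.08002094 0.3618124 ]
board [([0.5094, 0.0592, 0.0025], 0.98)]
rail_face [([0.5681, 0.054, 0.0406], 0.77)]
track_mid [([0.5339, 0.0601, 0.0344], 0.58)]
strip_mid [([0.535, 0.0436, 0.0485], 0.96)]
strip_left [([0.5724, 0.1669, 0.0481], 0.97)]
strip_right []
(570, 700, 3)
```

View pics/o3.png

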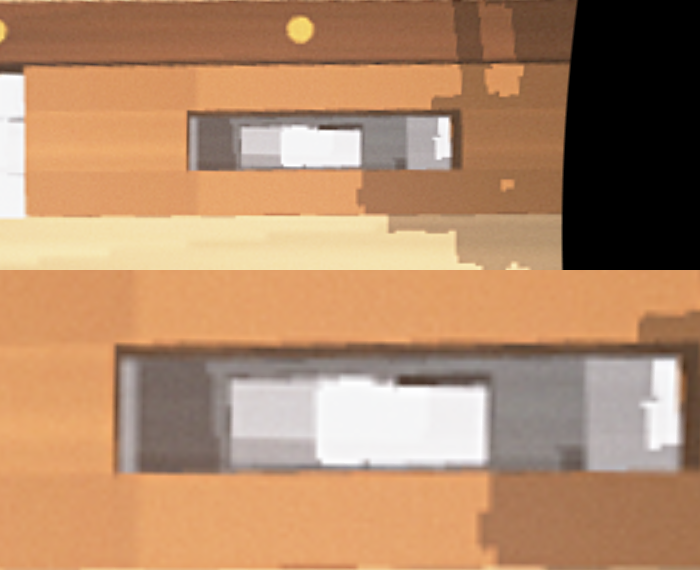

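The strip lies flush with the rail. In the lower view the shoe slot spans cols 228–490 and its middle is at board (0.0299, -0.0018), which is world (0.536, 0.0546). On to the rack.

>>> play_rows(plan=[[3.9, -0.7, -0.8, 0, 0, 0], [3.9, -0.7, -0.8, 0, 0, 0], [3.9, -0.7, -0.8, 0, 0, 0], [3.9, -0.7, -0.8, 0, 0, 0], [3.9, -0.7, -0.8, 0, 0, 0], [3.9, -0.7, -0.8, 0, 0, 0], [3.9, -0.7, -0.8, 0, 0, 0], [3.9, -0.7, -0.8, 0, 0, 0], [3.9, -0.7, -0.8, 0, 0, 0], [3.9, -0.7, -0.8, 0, 0, 0], [0, 0, 0, 0, 0, 0], [0, 0, 0, 0, 0, 0]], grip=5)

```text
clock: 10.35
tool_pos: [0.5453, -0.2481, 0.3009]
orientation: [179.9, 0.0, -95.3]
force: [0.7, 0.9, -0.4]
opening: 0.0496
gripper_force: 0.0
```

```bash
python3 - <<'E'
from h import *
o=get_obs();print(o['clock'],o['tool_pos'],o['orientation'])
s=shot('wrist','w4');print(s['position'])
for t in['tbolt_grip','tbolt_foot','tbolt_shank','bigbolt_grip']:
    print(t,[(np.round(d['position'],4).tolist(),round(d['score'],2)) for d in spot_point('wrist',t)[:3]])
im=top_ortho(s,(.54,-.324),0,.126,-.10,.10,-.10,.10,2500)
cv2.imwrite('pics/o4.png',im)
E
```

```text
10.35 [ 0.54526235 -0.24807927  0.30086501] [ 1.79938762e+02  8.95796034e-04 -9.53365651e+01]
[ 0.53934653 -0.31597594  0.44032895]
tbolt_grip [([0.7352, -0.3729, 0.0752], 0.96), ([0.5887, -0.317, 0.1028], 0.62), ([0.7026, -0.2683, 0.0764], 0.57)]
tbolt_foot [([0.5878, -0.3177, 0.0361], 0.89), ([0.7317, -0.3754, -0.0014], 0.84), ([0.5143, -0.1931, -0.0013], 0.72)]
tbolt_shank [([0.734, -0.3749, 0.0292], 0.92), ([0.5199, -0.1908, 0.0276], 0.83), ([0.701, -0.2715, 0.0234], 0.63)]
bigbolt_grip [([0.492, -0.3247, 0.1124], 0.67), ([0.5822, -0.3191, 0.0663], 0.29)]
```

View pics/o4.png

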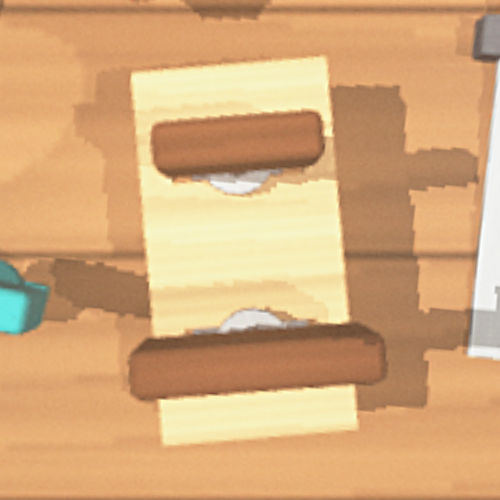

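The small bolt's handle in the rack has its middle at about col 237, which is world (0.584, -0.319), with yaw about +4.5° off y. I'll go down on it.

>>> play_rows(plan=[[0, 0, 0, 0, 0, -4.9], [0, 0, 0, 0, 0, -4.9], [3.7, -1.7, 1, 0, 0, 0], [3.7, -1.6, 2, 0, 0, 0], [0, 0, 4, 0, 0, 0], [0, 0, 4, 0, 0, 0], [0, 0, 2, 0, 0, 0], [0, 0, 0, 0, 0, 0], [0, 0, 0, 0, 0, 0]])

```text
clock: 11.35
tool_pos: [0.583, -0.3134, 0.1727]
orientation: [179.9, 0.0, -85.2]
force: [0.2, 0.6, 1.0]
opening: 0.0497
gripper_force: 0.0
```

```bash
python3 - <<'E'
from h import *
o=get_obs();print(o['clock'],o['tool_pos'],o['orientation'])
s=snapshot('wrist')
print([(np.round(d['position'],4).tolist(),round(d['score'],2)) for d in spot_point('wrist','tbolt_grip')[:3]])
im=np.hstack([top_ortho(s,(.584,-.319),4.5,z,-.05,.05,-.06,.06,3000) for z in(.126,.107)])
cv2.imwrite('pics/o5.png',im)
E
```

```text
11.35 [ 0.58296801 -0.31340519  0.17270425] [ 1.79875848e+02  7.43052906e-03 -8.52299310e+01]
[([0.7328, -0.3716, 0.0738], 0.89), ([0.5873, -0.317, 0.1035], 0.65)]
```

View pics/o5.png

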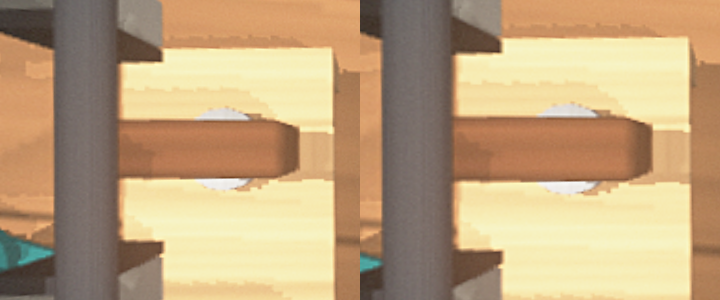

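The handle is level in the frame, so yaw and x are good; the bolt centre is at about y = -0.3165. Next I descend, grip and lift.

>>> play_rows(plan=[[0.3, -0.1, 2.4, 0, 0, 0], [0, 0, 2.5, 0, 0, 0], [0, 0, 1.4, 0, 0, 0], [0, 0, 0, 0, 0, 0], [0, 0, 0, 0, 0, 0]])

```text
clock: 11.87
tool_pos: [0.5852, -0.3173, 0.112]
orientation: [-179.9, -0.1, -85.3]
force: [0.7, 0.5, 0.5]
opening: 0.05
gripper_force: 0.0
```

>>> play_rows(plan=[[0, 0, 0, 0, 0, 0], [0, 0, 0, 0, 0, 0], [0, 0, 0, 0, 0, 0], [0, 0, 0, 0, 0, 0], [0, 0, 0, 0, 0, 0], [0, 0, 0, 0, 0, 0], [0, 0, 0, 0, 0, 0], [0, 0, 0, 0, 0, 0]], grip=0)

```text
clock: 12.53
tool_pos: [0.5844, -0.3173, 0.1105]
orientation: [-180.0, -0.0, -85.3]
force: [-1.2, 1.0, 3.4]
opening: 0.0199
gripper_force: 30.0
```

>>> play_rows(plan=[[0, 0, -1.5, 0, 0, 0], [0, 0, -3, 0, 0, 0], [0, 0, -4, 0, 0, 0], [0, 0, -4, 0, 0, 0], [0, 0, 0, 0, 0, 4.85], [0, 0, 0, 0, 0, 4.85], [0, 0, 0, 0, 0, 0]])

```text
clock: 13.12
tool_pos: [0.584, -0.317, 0.2353]
orientation: [-180.0, 0.0, -95.3]
force: [0.1, 0.0, -2.0]
opening: 0.0201
gripper_force: 30.0
```

>>> play_rows(plan=[[-3.6, 0.8, 0, 0, 0, 0], [-3.6, 0.8, 0, 0, 0, 0], [-3.6, 0.8, 0, 0, 0, 0], [-3.6, 0.8, 0, 0, 0, 0], [-3.6, 0.8, 0, 0, 0, 0], [-3.6, 0.8, 0, 0, 0, 0], [-3.6, 0.8, 0, 0, 0, 0], [-3.6, 0.8, 0, 0, 0, 0], [-3.6, 0.8, 0, 0, 0, 0], [-3.6, 0.8, 0, 0, 0, 0], [0, 0, 0, 0, 0, 0], [0, 0, 0, 0, 0, 0]])

```text
clock: 14.12
tool_pos: [0.5354, 0.0502, 0.2343]
orientation: [179.9, -0.0, -94.7]
force: [0.4, -0.8, -1.9]
opening: 0.0199
gripper_force: 30.0
```

```bash
python3 - <<'E'
from h import *
o=get_obs();print(o['clock'],o['tool_pos'],o['orientation'],o['force'],o['opening'])
s=snapshot('wrist')
for t in('tbolt_grip','tbolt_foot'):print([(np.round(d['position'],4).tolist(),round(d['score'],2)) for d in spot_point('wrist',t)[:2]])
cv2.imwrite('pics/w6.png',s['frame'][:,:,::-1])
E
```

```text
14.1167 [0.53541119 0.05020994 0.23433312] [ 1.79920584e+02 -2.92534524e-02 -9.46810175e+01] [ 0.44143863 -0.79453494 -1.94759589] 0.01987643619108666
[([0.5378, 0.0491, 0.2288], 0.92)]
[([0.507, 0.058, 0.0022], 0.74)]
```

View pics/w6.png

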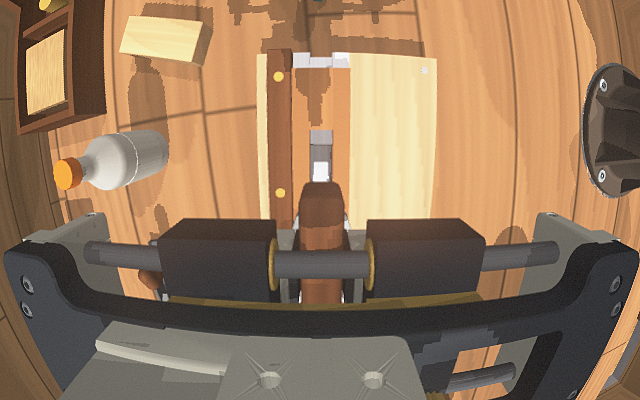

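The bolt is held upright over the slot, with its handle end at rows 183–197, col 321. I'll work out its offset in the grip.

```bash
python3 - <<'E'
from h import *
o=get_obs();t=np.array(o['tool_pos']);R=Ro.from_euler('xyz',o['orientation'],degrees=True)
s=snapshot('wrist')
for d in(.0345,.035,.037):
  for z in(.2498,.2118):
    for e in(-1,1):
      print(d,z,e,np.round(w2pix(s,R.apply([d,e*.01,0])*[1,1,0]+[t[0],t[1],z]),1))
g=s['frame'][:,:,::-1][170:215,285:360]
im=cv2.resize(g,None,fx=8,fy=8,interpolation=cv2.INTER_CUBIC)
col=s['frame'][175:215,321].astype(int);print(175,col.sum(1).tolist())
for z in(.054,.032): print(z,'shoe edge pix for slot -y end',np.round(w2pix(s,np.array([.5065,.059,z])+Ro.from_euler('z',-5,degrees=True).apply([.03,-.0278,0])),1))
cv2.imwrite('pics/c7.png',im)
E
```

```text
0.0345 0.2498 -1 [297.8 201.8]
0.0345 0.2498 1 [345.9 201.8]
0.0345 0.2118 -1 [302.9 183.3]
0.0345 0.2118 1 [340.3 183.2]
0.035 0.2498 -1 [297.8 200.6]
0.035 0.2498 1 [345.9 200.6]
0.035 0.2118 -1 [302.9 182.3]
0.035 0.2118 1 [340.3 182.3]
0.037 0.2498 -1 [297.7 195.9]
0.037 0.2498 1 [346.  195.9]
0.037 0.2118 -1 [302.9 178.7]
0.037 0.2118 1 [340.4 178.7]
175 [738, 738, 738, 738, 745, 765, 598, 320, 210, 239, 238, 230, 225, 240, 237, 235, 253, 240, 238, 248, 232, 253, 259, 256, 252, 260, 256, 251, 261, 265, 262, 252, 255, 261, 256, 263, 267, 251, 252, 258]
0.054 shoe edge pix for slot -y end [321.4 167. ]
0.032 shoe edge pix for slot -y end [321.4 164. ]
```

View pics/c7.png

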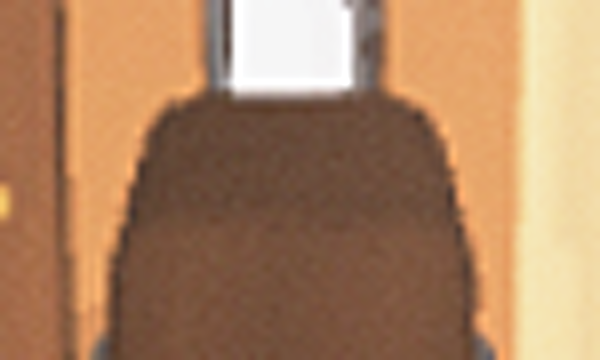

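The bolt is centred in the grip to within 0.5 mm. I'll correct by 4.4 mm along the slot and go down to just above the shoe.

>>> play_rows(plan=[[-0.44, -0.05, 1, 0, 0, 0.3], [0, 0, 3, 0, 0, 0], [0, 0, 3, 0, 0, 0], [0, 0, 2.4, 0, 0, 0], [0, 0, 1, 0, 0, 0], [0, 0, 0.7, 0, 0, 0], [0, 0, 0.4, 0, 0, 0], [0, 0, 0, 0, 0, 0], [0, 0, 0, 0, 0, 0]])

```text
clock: 15.07
tool_pos: [0.5377, 0.0529, 0.121]
orientation: [-179.9, 0.0, -95.3]
force: [-0.1, -0.3, -1.5]
opening: 0.0198
gripper_force: 30.0
```

>>> play_rows(plan=[[0, 0, 0.3, 0, 0, 0], [0, 0, 0.3, 0, 0, 0], [0, 0, 0.3, 0, 0, 0], [0, 0, 0, 0, 0, 0], [0, 0, 0, 0, 0, 0]])

```text
clock: 15.48
tool_pos: [0.5369, 0.0527, 0.1111]
orientation: [180.0, -0.0, -95.3]
force: [0.4, 1.3, -2.1]
opening: 0.0198
gripper_force: 30.0
```

>>> play_rows(plan=[[-0.15, 0.05, 0, 0, 0, 0], [0, 0, 0.2, 0, 0, 0], [0, 0, 0.2, 0, 0, 0], [0, 0, 0, 0, 0, 0], [0, 0, 0, 0, 0, 0]])

```text
clock: 15.9
tool_pos: [0.5365, 0.0542, 0.1069]
orientation: [180.0, -0.0, -95.3]
force: [0.5, -0.4, -1.1]
opening: 0.0199
gripper_force: 30.0
```

>>> play_rows(plan=[[0, 0, 0.2, 0, 0, 0], [0, 0, 0.1, 0, 0, 0], [0, 0, 0, 0, 0, 0], [0, 0, 0, 0, 0, 0]])

```text
clock: 16.23
tool_pos: [0.5366, 0.0542, 0.104]
orientation: [180.0, -0.0, -95.3]
force: [-0.3, -0.3, -2.7]
opening: 0.0203
gripper_force: 30.0
```

There's no contact, so the head is in the shoe slot. Pressing on against the spring.

>>> play_rows(plan=[[0, 0, 0.2, 0, 0, 0], [0, 0, 0.2, 0, 0, 0], [0, 0, 0.2, 0, 0, 0], [0, 0, 0, 0, 0, 0], [0, 0, 0, 0, 0, 0]])

```text
clock: 16.65
tool_pos: [0.5369, 0.0544, 0.0986]
orientation: [-180.0, 0.0, -95.3]
force: [-2.5, 0.9, 6.5]
opening: 0.0196
gripper_force: 30.0
```

>>> play_rows(plan=[[0, 0, 0.2, 0, 0, 0], [0, 0, 0.2, 0, 0, 0], [0, 0, 0.2, 0, 0, 0], [0, 0, 0.2, 0, 0, 0], [0, 0, 0, 0, 0, 0], [0, 0, 0, 0, 0, 0]])

```text
clock: 17.15
tool_pos: [0.5369, 0.0544, 0.0912]
orientation: [-179.9, 0.0, -95.3]
force: [-4.8, 0.1, 12.5]
opening: 0.0196
gripper_force: 30.0
```

>>> play_rows(plan=[[0, 0.07, 0.1, 0, 0, 0], [0, 0, 0, 0, 0, 3], [0, 0, 0, 0, 0, 5], [0, 0, 0, 0, 0, 6], [0, 0, 0, 0, 0, 6], [0, 0, 0, 0, 0, 6], [0, 0, 0, 0, 0, 6], [0, 0, 0, 0, 0, 0], [0, 0, 0, 0, 0, 0]])

```text
clock: 17.9
tool_pos: [0.5383, 0.055, 0.0912]
orientation: [-179.8, 0.2, -127.3]
force: [-0.8, -0.1, 12.7]
opening: 0.0199
gripper_force: 30.0
```

>>> play_rows(plan=[[0, 0, 0, 0, 0, 6], [0, 0, 0, 0, 0, 6], [0, 0, 0, 0, 0, 6], [0, 0, 0, 0, 0, 6], [0, 0, 0, 0, 0, 6], [0, 0, 0, 0, 0, 6], [0, 0, 0, 0, 0, 6], [0, 0, 0, 0, 0, 6], [0, 0, 0, 0, 0, 6], [0, 0, 0, 0, 0, 3.7], [0, 0, 0, 0, 0, 0], [0, 0, 0, 0, 0, 0]])

```text
clock: 18.9
tool_pos: [0.5384, 0.0551, 0.0913]
orientation: [179.9, 0.3, 175.0]
force: [0.3, 0.4, 13.6]
opening: 0.0196
gripper_force: 30.0
```

```bash
python3 - <<'E'
from h import *
o=get_obs();print({k:np.round(v,4) for k,v in o.items() if k in('tool_pos','orientation','force','moment','opening','clock')})
E
```

```text
{'clock': np.float64(18.9), 'tool_pos': array([0.5384, 0.0551, 0.0913]), 'orientation': array([179.9089,   0.2974, 175.0142]), 'force': array([ 0.302 ,  0.3741, 13.5509]), 'moment': array([-0.1068, -0.0034, -0.0141]), 'opening': np.float64(0.0196)}
```

Turned a full quarter. Now I let it rise.

>>> play_rows(plan=[[0, 0, -0.2, 0, 0, 0], [0, 0, -0.2, 0, 0, 0], [0, 0, 0, 0, 0, 0], [0, 0, 0, 0, 0, 0]])

```text
clock: 19.23
tool_pos: [0.5384, 0.0551, 0.0951]
orientation: [179.9, 0.3, 175.0]
force: [1.1, -0.4, 8.7]
opening: 0.0199
gripper_force: 30.0
```

>>> play_rows(plan=[[0, 0, -0.1, 0, 0, 0], [0, 0, -0.1, 0, 0, 0], [0, 0, 0, 0, 0, 0], [0, 0, 0, 0, 0, 0]])

```text
clock: 19.57
tool_pos: [0.5383, 0.055, 0.0965]
orientation: [179.9, 0.3, 175.0]
force: [4.4, 0.2, 6.7]
opening: 0.0197
gripper_force: 30.0
```

>>> play_rows(plan=[[0, 0, -0.1, 0, 0, 0], [0, 0, 0, 0, 0, 0], [0, 0, 0, 0, 0, 0]])

```text
clock: 19.82
tool_pos: [0.5383, 0.0551, 0.0966]
orientation: [179.9, 0.2, 175.0]
force: [7.7, 0.9, -2.6]
opening: 0.0199
gripper_force: 30.0
```

Seated: the bolt stopped rising and the pull reversed. Release and clear.

>>> play_rows(plan=[[0, 0, 0.1, 0, 0, 0], [0, 0, 0, 0, 0, 0], [0, 0, 0, 0, 0, 0], [0, 0, 0, 0, 0, 0], [0, 0, 0, 0, 0, 0], [0, 0, 0, 0, 0, 0]], grip=5)

```text
clock: 20.32
tool_pos: [0.5357, 0.0543, 0.095]
orientation: [-180.0, -0.0, 175.0]
force: [-0.3, -0.2, -0.5]
opening: 0.0488
gripper_force: 0.0
```

>>> play_rows(plan=[[0, 0, -1, 0, 0, 0], [0, 0, -3, 0, 0, 0], [0, 0, -4, 0, 0, 0], [0, 0, -4, 0, 0, 0], [-2, 0, -3, 0, 0, 0], [0, 0, 0, 0, 0, 0], [0, 0, 0, 0, 0, 0]])

```text
clock: 20.9
tool_pos: [0.5572, 0.0529, 0.248]
orientation: [179.9, 0.2, 175.0]
force: [0.2, 1.0, -1.1]
opening: 0.0498
gripper_force: 0.0
```

```bash
python3 - <<'E'
from h import *
o=get_obs();print(o['clock'],o['tool_pos'],o['force'])
R=Ro.from_euler('z',-5,degrees=True).inv()
s=shot('wrist','w8');
for c in('wrist','side'):
  if c!='wrist':shot(c,'s8')
  for t in['tbolt_grip','strip_left','strip_right','strip_mid','rail_face']:
    print(t,[(np.round(R.apply(np.array(d['position'])-[.5065,.059,0]),4).tolist(),round(d['score'],2)) for d in spot_point(c,t)[:2]])
a=top_ortho(s,(.5065,.059),-5,.054,-.08,.1,-.14,.14,2500)
b=top_ortho(s,(.5065,.059),-5,.112,-.04,.08,-.14,.14,2500)
cv2.imwrite('pics/o8.png',a)
E
```

```text
20.9 [0.55722008 0.05288488 0.24801297] [ 0.21486874  0.97045393 -1.06889221]
tbolt_grip [([0.0323, -0.2463, 0.0751], 0.74), ([0.0361, -0.0023, 0.0892], 0.58)]
strip_left [([0.0526, 0.1137, 0.0475], 0.65)]
strip_right [([0.0635, -0.1311, 0.0464], 0.75)]
strip_mid [([0.0295, -0.007, 0.0479], 0.68)]
rail_face [([0.063, -0.0009, 0.0434], 0.98)]
tbolt_grip [([0.0357, -0.2451, 0.069], 0.77), ([0.2206, -0.3081, 0.0738], 0.65)]
strip_left [([0.0586, 0.107, 0.0477], 0.73)]
strip_right [([0.0605, -0.1281, 0.043], 0.92)]
strip_mid [([0.0301, -0.0061, 0.0439], 0.95), ([0.0293, -0.0035, 0.0945], 0.59)]
rail_face [([0.059, 0.0006, 0.042], 0.74)]
```

View pics/o8.png

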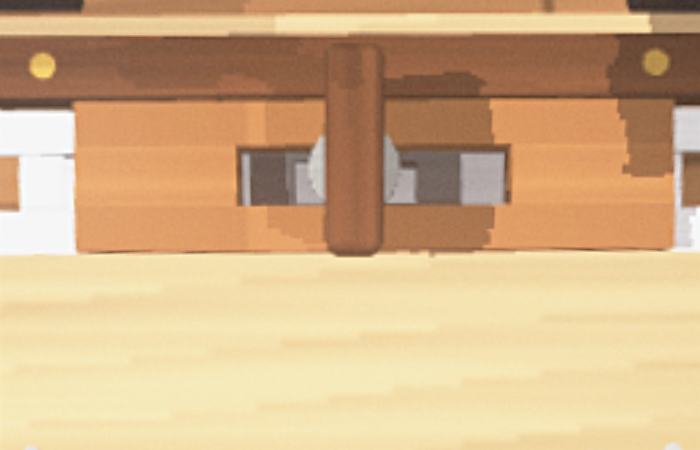

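The handle lies across the track and the strip looks flush, with its rail-side edge at rows ~102 to 97. A numeric check of the seam at both ends follows.

```bash
python3 - <<'E'
import cv2,numpy as np
im=cv2.imread('pics/o8.png').astype(int)
for c in(82,110,180,250,430,520,560,600,665):
    print(c,im[88:116:2,c-3:c+4,2].mean(1).astype(int).tolist())
g=cv2.GaussianBlur(im.astype(np.uint8),(5,5),0).astype(int)[:,:,2]
for n,cs,r0,r1 in(('rail/strip',range(90,600,30),85,115),('strip near',range(90,660,30),238,262),('rail far',range(90,700,30),25,50)):
    cs=[c for c in cs if not 310<c<400]
    e=[r0+np.argmax(abs(np.diff(g[r0:r1,c]))) for c in cs]
    print(n,np.round(np.polyfit(cs,e,1),4),e)
E
```

```text
82 [158, 159, 162, 157, 140, 121, 139, 203, 221, 227, 224, 222, 221, 221]
110 [160, 163, 162, 155, 139, 117, 136, 192, 218, 226, 222, 221, 220, 220]
180 [155, 169, 166, 150, 128, 134, 160, 196, 220, 223, 219, 219, 218, 219]
250 [168, 170, 158, 136, 114, 127, 161, 200, 229, 228, 224, 225, 225, 225]
430 [118, 124, 118, 106, 91, 118, 143, 162, 164, 162, 161, 162, 161, 162]
520 [158, 159, 150, 130, 89, 148, 203, 228, 225, 221, 219, 220, 220, 220]
560 [158, 155, 144, 128, 108, 152, 206, 222, 222, 219, 218, 218, 219, 219]
600 [155, 149, 138, 122, 106, 144, 210, 219, 220, 218, 218, 218, 218, 217]
665 [117, 112, 105, 95, 95, 110, 147, 153, 153, 152, 152, 153, 152, 151]
rail/strip [-7.100000e-03  1.012397e+02] [np.int64(100), np.int64(100), np.int64(100), np.int64(100), np.int64(100), np.int64(100), np.int64(100), np.int64(100), np.int64(99), np.int64(98), np.int64(94), np.int64(98), np.int64(98), np.int64(98)]
strip near [-6.500000e-03  2.539076e+02] [np.int64(253), np.int64(253), np.int64(252), np.int64(253), np.int64(253), np.int64(252), np.int64(253), np.int64(253), np.int64(250), np.int64(252), np.int64(250), np.int64(251), np.int64(250), np.int64(250), np.int64(251), np.int64(249)]
rail far [-4.80000e-03  3.53035e+01] [np.int64(34), np.int64(35), np.int64(35), np.int64(35), np.int64(35), np.int64(33), np.int64(33), np.int64(35), np.int64(33), np.int64(33), np.int64(33), np.int64(33), np.int64(33), np.int64(33), np.int64(32), np.int64(32), np.int64(32), np.int64(32)]
```

```bash
python3 -c "
from plant import *
print(close_job())"
```

```text
the job is handed in; nothing more can be done
None
```

The job is handed in; the hand-in gave no verdict. By the last camera check the strip is flush to the rail (parallel within about 0.5 mm), and the smaller T-bolt is turned across the track, seated and released.

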